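Lock the bur stand's plate with its push-on axle cap

TASK

Take the large steel push-on cap from the leather mat, set it open end down over the shaft of the rotary bur stand and press it straight down until its teeth have bitten and it sits tight on the shims on the plate's hub, so that the plate is held under light spring pressure. Press with feeling: do not crush the spring washer under the plate. Let go of the cap and leave everything else as it is.

Things in the scene. Friction and masses are not known exactly. Their poses are not given: they have to be found in the camera images.
- cap: Large push-on cap: plain steel cylinder, 26 mm diameter, 37 mm tall, flat closed top, thin dark band near its foot, 90 g; stands open end down on the mat. Origin: centre of its open underside; z up. Blind bore 13.5 mm wide, 33 mm deep; 10 to 12 mm above the mouth a ring of spring teeth leaves a 10 mm opening. On the shaft they drag with 4 to 8 N (to 10 N just before they pass the taper, then less) and so hold the cap where it is pressed to.
- plate: Stand's round aluminium plate, 120 mm diameter, 12 mm thick, white hub 32 mm wide, 12 mm high. Origin: centre of the hub's top; z up. On the hub lie brown shims, 29 mm wide, the stack 2 to 8 mm high, not known: the cap must sit on them. The plate rests on a spring washer: gives way from about 0.5 N, 16 N more per mm, stop at 3 mm. Over 12 N crushes it; press until 4 to 8 N above the teeth's drag.
- shaft_tip (a point): Centre of the upper end of the stand's plain steel shaft: 12 mm diameter, its last 10 mm tapered to 7.5 mm; the end stands 32 mm above the untouched hub. With the cap dropped on loosely, its underside is about 16 mm above the hub; the taper is passed at 12 mm.
- stand: The stand's round dark steel base, 110 mm diameter, 18 mm high, screwed to the bench. Origin: centre of its underside, under the shaft; z up. The hub's top lies 47 mm, the shaft's end 79 mm above it.
- mat: Brown leather mat, 160 x 200 x 3 mm, fixed to the bench, on which the large cap, small cap and bushing stand in a row along its y axis, in any order, 54 mm or more between centres. Origin: centre of its underside.
- small_cap: Bystander on the mat: a smaller closed steel cap, 18 mm diameter, 19 mm tall, does not fit the shaft. Origin: centre of its underside.
- bushing: Bystander on the mat: steel ring, 30 mm outside, 17 mm hole, 14 mm tall. Origin: centre of its underside.
- bur_block: Bystander: wooden block 60 x 130 x 30 mm with thin burs standing in it, up to 60 mm high. Origin: centre of its underside.
- hammer: Bystander: small hammer lying on the bench. Origin: on its underside, x towards the head.
- pliers: Bystander: black-handled pliers, 155 mm long, 12 mm high, lying. Origin: under the rivet.
- jar: Bystander: amber glass jar, 56 mm diameter, 60 mm tall. Origin: centre of its underside.
- crucible: Bystander: white ceramic dish, 64 mm diameter, 40 mm tall. Origin: centre of its underside.

How it is judged (in metres and radians):
On the way:
1. the cap is set over the shaft's end, upright, its teeth at the taper (z of cap in the frame of plate between 0.0105 and 0.019 m and horizontal distance between cap and plate below 0.003 m and angle between cap's own z axis and vertical below 0.15 rad), for 0.1 s.
At the end, for the whole second after the job is handed in: The cap sits on the shaft with its underside on the shims (no more than 9.5 mm above the hub), centred within 3 mm, upright within 0.1 rad, at rest, and still presses on them with more than 2 N by its teeth's bite alone (z of cap in the frame of plate below 0.0095 m and horizontal distance between cap and plate below 0.003 m and angle between cap's own z axis and vertical below 0.1 rad and contact force between cap and plate above 2 N and linear speed of cap below 0.01 m/s); the robot touches nothing.
It fails at once if the spring washer is crushed: the cap presses on the shims and plate with more than 12 N (contact force between cap and plate above 12 N).
It fails at once if the robot itself leans on the plate with more than 12 N (contact force between any of the fingers, the arm and plate above 12 N).
It fails at once if a bystander is moved by more than 20 mm (distance of any of small_cap, bushing, bur_block, hammer, pliers, jar, crucible from where it was at the start of the episode above 0.02 m).
It also fails if it takes over 59 s, if anything falls off the work surface, if the arm or the gripper's body presses on something with over 40 N, if the wrist force passes 120 N, or if a joint passes its speed limit or range.

ROBOT

A 6-joint arm with a two-finger parallel gripper is mounted at the origin on the work surface. World frame = base frame: x ahead of the robot, y to its left, z up, the work surface at z = 0. Lengths are in mm, angles in rad, forces in N, time in s.
With the tool pointing down it reaches from about 350 to 775 mm from the base axis. Payload 7.3 kg.
Tool frame: the origin (TCP) lies between the finger pads; the fingertips stand 14 mm ahead of it and the grasp point (between the pads) lies 5 mm behind it; z points along the fingers, y is the line along which they close (so a half turn about z gives the same grasp; the last joint's range is limited). The gripper opens to 92 mm and grips with 3 to 60 N. Pads are 19 mm wide; open, the fingers measure 130 mm over their backs; the gripper's body (75 mm by 190 mm) begins 47 mm behind the grasp point.
Start: joints at [1.178, 0.342, 1.524, -0, 1.275, -0.146], TCP at [128.242, 509.114, 240.741] pointing down, gripper open.
Joint ranges: [-2.53, 2.53], [-0.77, 2.02], [0.04, 2.7], [-1, 4.14], [0.28, 2.66], [-3.11, 3.11]. Speed limits (rad/s): [2.57, 2.57, 3.14, 3.14, 3.14, 3.14].

INTERFACE

Orientations are given as [roll, pitch, yaw] about the fixed x, y, z axes, in that order (R = Rz(yaw) Ry(pitch) Rx(roll)).
In Python, from plant import get_obs, cams, close_job gives the robot as it stands. The module is installed in compiled form; this text tells all that it offers.
- The arm moves only by the shell command python3 -m creep 'ROWS'. ROWS is JSON, a list of rows, each an object of numbers: "hand": the opening, from 0 (shut) to 1 (fully open); "tx", "ty", "tz": the shift along the tool's x, y, z in m; "spin": the turn about the tool's z in degrees. In form: [{"hand": .., "tx": .., "ty": .., "tz": .., "spin": ..}, ...]. A call has 1 to 5 rows; each row shifts and turns the commanded pose from where the row before left it, along the tool's axes as they then stand; what a row does not reach is not made up. A row lasts 1/8 s, in which the tool goes at most 62.5 mm and 10.7 degrees, less where a joint would pass 70% of its speed; a pose out of reach is approached as far as the arm can. A call is refused whole if a number of a shift passes 0.0625 or a number of a turn 10.7, either way. A call with a gripper value outside its range is refused whole. The fingers move at their own pace and stop on an object; the grip force is fixed at half the most. Time passes only in rows, so rows that do not move let the fingers close. It gives the time, the measured TCP pose, the force, the opening and the grip force at its end, in the units of the state.
- get_obs(): the state, without advancing time (a new reading comes with each control period).
- cams.capture(name): name is "scene" or "side" or "wrist"; returns a dict with "color" (400x640x3 uint8, red, green, blue), "K" (3x3 intrinsics, pixels), "k1" (the pictures are not rectified: a ray, as slopes to the right and down, at radius r is drawn at 1 + k1 r^2 times it, then the intrinsics apply), "R" (3x3) and "t" (3): a world point X has camera coordinates R X + t. Camera axes: x right, y down, z forward; pixel columns grow to the right and rows downward; lengths in mm; the calibration is good to about 2 mm. A picture is of the moment at which its call begins. There is no depth.
- close_job(): hands the job in; it is judged then, once.
The state is a dict: "time": time; "joint_positions": joint angles; "dq": joint speeds; "tau": joint torques, N m; "tool_pos": TCP position; "tcp_rot": TCP orientation; "contact_force": force on the tool from outside, world axes, zero at the start; "moment": the same for the moment, N m; "grip_width": finger opening in mm; "finger_force": force on a finger pad.
Only numpy, scipy, OpenCV 4.12 (cv2) and the standard library are available. Lean on these libraries where they do the work, as an engineer would, in place of code of your own. Each camera call takes 0.05 s, during which the arm holds its last target. There are 200 camera calls.

## Working session

There is one attempt and no reset: what is moved stays moved. The work goes in short steps, Python scripts to look and compute and a shell command to move; the robot and the scene stay as the last step left them, time stands still between calls to the robot, and variables do not carry over. Pictures are saved under pics/ and viewed, at most 10 in all, crops included, and the job is handed in when it is done.

```bash
mkdir -p pics; cat > h.py <<'E'
from plant import get_obs, cams
import numpy as np, cv2
def cap(n,f):
    c=cams.capture(n); cv2.imwrite('pics/'+f+'.png',c['color'][:,:,::-1]); np.savez('pics/'+f+'.npz',**c); return c
def ray(c,u,v):
    K=np.array(c['K']);k=float(c['k1']);R=np.array(c['R']);t=np.array(c['t']).ravel()
    x=cv2.undistortPoints(np.array([[[u,v]]],float),K,np.array([k,0,0,0,0.]))[0,0]
    return -R.T@t, R.T@np.array([x[0],x[1],1.])
def atz(c,u,v,z):
    o,d=ray(c,u,v); return o+d*(z-o[2])/d[2]
def proj(c,X):
    q=np.array(c['R'])@np.array(X,float)+np.array(c['t']).ravel();x=q[:2]/q[2];x=x*(1+float(c['k1'])*(x@x))
    K=np.array(c['K']);return K[0,0]*x[0]+K[0,2],K[1,1]*x[1]+K[1,2]
E
python3 - <<'E'
from h import *
a=cap('scene','s0');b=cap('side','d0')
for c in(a,b):print(ray(c,320,200))
print(get_obs())
E
```

```text
(array([ 916.62102315,  496.98411494, 1005.87764094]), array([-0.24669102, -0.46732587, -0.84901321]))
(array([519.70660412, 789.57318264, 519.07997272]), array([ 0.12935839, -0.86566406, -0.48410596]))
{'time': 0.1, 'joint_positions': array([ 1.17801807e+00,  3.42672632e-01,  1.52488247e+00, -2.65919351e-05,
        1.27544735e+00, -1.46007965e-01]), 'dq': array([ 0.00023844, -0.00112087, -0.00114765,  0.0003941 , -0.00091529,
        0.00207364]), 'tau': array([ 2.03183248e-03, -4.32007492e+01, -2.44692779e+01,  7.19808368e-02,
        5.25587308e-02, -5.27728321e-05]), 'tool_pos': array([128.10141129, 508.77938287, 240.11791867]), 'tcp_rot': array([-3.14019415e+00, -1.79952618e-04,  2.89483000e+00]), 'contact_force': array([-0.15378033, -0.66885228, -0.11384905]), 'moment': array([0.01581169, 0.01049343, 0.00841416]), 'finger_force': 0.0, 'grip_width': 91.7563454589588}
```

View pics/s0.png

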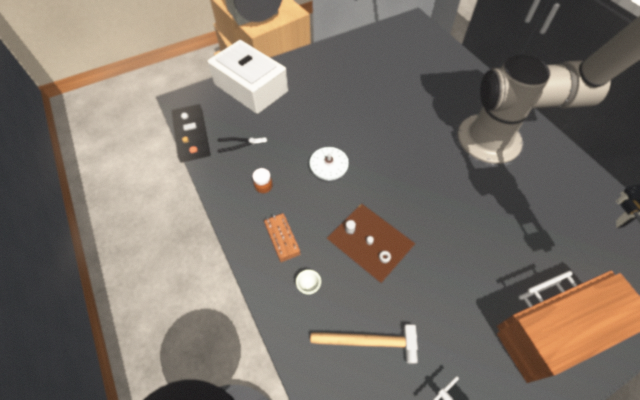

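View pics/d0.png

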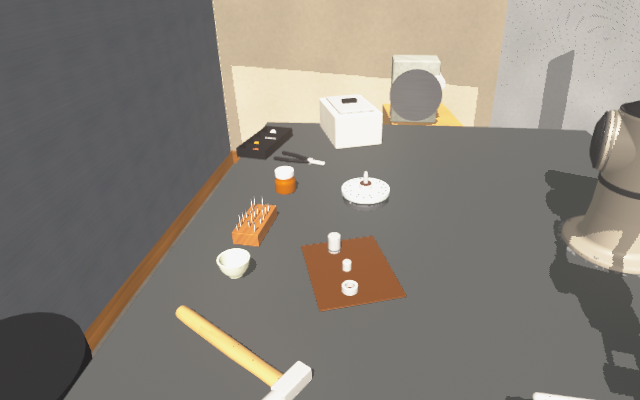

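The scene view shows the large cap near (350,227), the small cap at (370,240), the bushing at (385,257) and the stand at (329,162). In the side view the cap is at (334,243) and the shaft tip at (366,173). I'll enlarge these areas.

```bash
python3 - <<'E'
from h import *
a=cv2.imread('pics/s0.png');b=cv2.imread('pics/d0.png')
f=lambda m,x,y,w,h,s:cv2.resize(m[y:y+h,x:x+w],None,fx=s,fy=s,interpolation=cv2.INTER_CUBIC)
top=np.hstack([f(a,330,205,66,50,6),f(a,300,140,66,50,6)])
bot=np.hstack([f(b,310,225,66,50,6),f(b,333,160,66,50,6)])
cv2.imwrite('pics/c1.png',np.vstack([top,bot]))
A=np.load('pics/s0.npz');B=np.load('pics/d0.npz')
print('cap top',atz(A,350,223,40),atz(B,334,236,40)); print('tip',atz(A,328.5,157,79),atz(B,366,172,79)); print('small',atz(A,370,239,22))
E
```

```text
cap top [597.57917624  73.75722545  40.        ] [599.41727664  80.00562478  40.        ]
tip [ 551.61778414 -136.3672731    79.        ] [ 543.9948887  -146.30113595   79.        ]
small [568.17328908 137.04986216  22.        ]
```

View pics/c1.png

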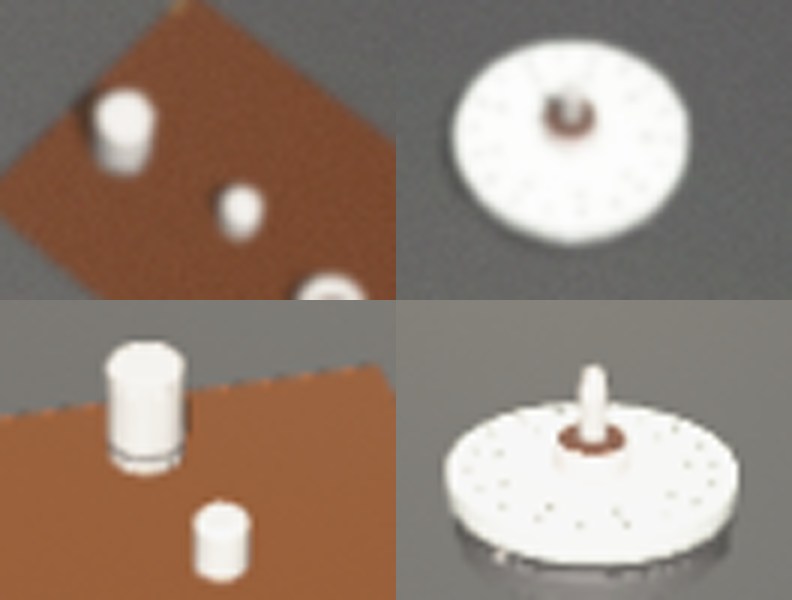

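Cap top is at about (351,224.7) in the scene view and (334.2,235.3) in the side view. The tip is at about (329,157) and (366,172). I'll turn the tool so the fingers close across the row, then work out the shift.

```bash
cat >> h.py <<'E'
def go(x,y,z):
    from scipy.spatial.transform import Rotation as Ro
    o=get_obs();R=Ro.from_euler('xyz',o['tcp_rot']).as_matrix()
    d=R.T@(np.array([x,y,z])-o['tool_pos']);print('shift mm',d.round(1),'rows',np.linalg.norm(d)/62.5,'rpy',np.round(o['tcp_rot'],4),'pos',o['tool_pos'].round(1),'t',o['time'],'F',o['contact_force'].round(2),'w',round(o['grip_width'],1)); return d
E
python3 -m creep '[{"spin":10.2},{"spin":10.2},{"spin":10.2},{"spin":10.2},{"spin":10.2}]'
python3 - <<'E'
from h import *
A=np.load('pics/s0.npz');B=np.load('pics/d0.npz')
print('cap top',atz(A,351,224.7,40),atz(B,334.2,235.3,40)); print('tip',atz(A,329,157,79),atz(B,365.8,172,79)); print('small',atz(A,370.2,238.5,22))
go(598,75,200)
E
```

```text
cap top [597.8807772   79.82028681  40.        ] [599.2758742   77.43849714  40.        ]
tip [ 550.28225385 -135.64278017   79.        ] [ 544.48020548 -146.26394974   79.        ]
small [566.8393048 135.9919476  22.       ]
shift mm [-561.6 -305.8   40.4] rows 10.252226252024172 rpy [-3.1402e+00 -2.0000e-04  2.8948e+00] pos [128.1 508.8 240.1] t 0.1 F [-0.15 -0.67 -0.11] w 91.8invalid input at $[0]: expected keys hand, tx, ty, tz, spin
```

```bash
python3 -m creep '[{"hand":1,"tx":0,"ty":0,"tz":0,"spin":10.2},{"hand":1,"tx":0,"ty":0,"tz":0,"spin":10.2},{"hand":1,"tx":0,"ty":0,"tz":0,"spin":10.2},{"hand":1,"tx":0,"ty":0,"tz":0,"spin":10.2},{"hand":1,"tx":0,"ty":0,"tz":0,"spin":10.2}]'
python3 -c "
from h import *
go(598,78,200)"
```

```text
time: 0.72
tool_pos: [128.2, 508.9, 240.3]
tcp_rot: [-3.141, 0.001, 1.999]
contact_force: [0.6, 0.6, -0.6]
grip_width: 91.4
finger_force: 0.0
shift mm [-587.   248.6   40.5] rows 10.220417830252494 rpy [-3.1410e+00  6.0000e-04  1.9988e+00] pos [128.2 508.9 240.3] t 0.725 F [ 0.58  0.64 -0.57] w 91.4
```

```bash
python3 -m creep '[{"hand":1,"tx":-0.053,"ty":0.0225,"tz":0.004,"spin":0},{"hand":1,"tx":-0.053,"ty":0.0225,"tz":0.004,"spin":0},{"hand":1,"tx":-0.053,"ty":0.0225,"tz":0.004,"spin":0},{"hand":1,"tx":-0.053,"ty":0.0225,"tz":0.004,"spin":0},{"hand":1,"tx":-0.053,"ty":0.0225,"tz":0.004,"spin":0}]'
python3 -m creep '[{"hand":1,"tx":-0.053,"ty":0.0225,"tz":0.004,"spin":0},{"hand":1,"tx":-0.053,"ty":0.0225,"tz":0.004,"spin":0},{"hand":1,"tx":-0.053,"ty":0.0225,"tz":0.004,"spin":0},{"hand":1,"tx":-0.053,"ty":0.0225,"tz":0.004,"spin":0},{"hand":0.7,"tx":-0.053,"ty":0.0225,"tz":0.004,"spin":0}]'
python3 -c "
from h import *
go(598,78,160)"
```

```text
time: 1.35
tool_pos: [342.7, 314.5, 220.5]
tcp_rot: [-3.141, -0.0, 2.005]
contact_force: [-0.0, 0.5, -0.1]
grip_width: 91.6
finger_force: 0.0
time: 1.98
tool_pos: [556.2, 121.3, 200.2]
tcp_rot: [-3.141, -0.0, 2.004]
contact_force: [0.7, 0.1, 0.1]
grip_width: 85.7
finger_force: 0.0
shift mm [-56.9  19.7  40.2] rows 1.158013772320459 rpy [-3.1411e+00 -4.0000e-04  2.0045e+00] pos [556.2 121.3 200.2] t 1.975 F [0.73 0.13 0.07] w 85.7
```

```bash
python3 -m creep '[{"hand":0.7,"tx":-0.0285,"ty":0.01,"tz":0.02,"spin":0},{"hand":0.7,"tx":-0.0285,"ty":0.01,"tz":0.02,"spin":0},{"hand":0.7,"tx":0,"ty":0,"tz":0,"spin":0},{"hand":0.7,"tx":0,"ty":0,"tz":0,"spin":0}]'
python3 -c "
from h import *
c=cap('wrist','w0');go(598,78,160)
print(proj(c,(598.5,78.5,40)),proj(c,(598.5,78.5,3)),ray(c,320,200))"
```

```text
time: 2.48
tool_pos: [596.9, 79.9, 160.7]
tcp_rot: [-3.141, -0.001, 2.005]
contact_force: [0.5, 0.4, 0.6]
grip_width: 64.2
finger_force: 0.0
shift mm [-2.4 -0.   1.2] rows 0.04387360437376788 rpy [ 3.1412e+00 -2.0000e-04  2.0053e+00] pos [597.   80.2 161.2] t 2.525 F [-0.13 -0.12  0.3 ] w 64.4
(np.float64(316.15371857949896), np.float64(198.84504211643332)) (np.float64(316.17471865631126), np.float64(187.46181627025567)) (array([564.15478666, 152.74904976, 304.4425996 ]), array([ 0.13624292, -0.26633052, -0.95430787]))
```

View pics/w0.png

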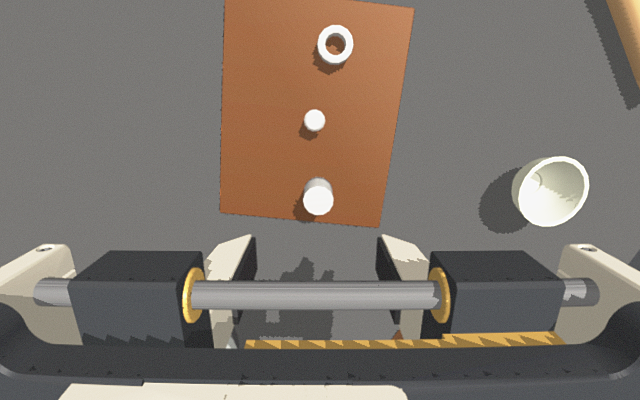

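Wrist view: the cap's top centre is at about (318,200), where I predicted (316,199). The fingers straddle the line and the neighbours are clear. I'll refine the position and descend.

```bash
python3 -c "
from h import *
c=np.load('pics/w0.npz');p=atz(c,318.2,200.5,40);print(p,c['K'][0,0]);go(p[0],p[1],28)"
```

```text
[600.70565565  77.89577056  40.        ] 324.9955853830637
shift mm [ -3.7   2.3 133.2] rows 2.132909337859825 rpy [ 3.1412e+00 -2.0000e-04  2.0053e+00] pos [597.   80.2 161.2] t 2.525 F [-0.13 -0.12  0.3 ] w 64.4
```

```bash
python3 -m creep '[{"hand":0.7,"tx":-0.0035,"ty":0.0018,"tz":0.05,"spin":0},{"hand":0.7,"tx":0,"ty":0,"tz":0.05,"spin":0},{"hand":0.7,"tx":0,"ty":0,"tz":0.033,"spin":0},{"hand":0.7,"tx":0,"ty":0,"tz":0,"spin":0},{"hand":0.4,"tx":0,"ty":0,"tz":0,"spin":0}]'
python3 -m creep '[{"hand":0.0,"tx":0,"ty":0,"tz":0,"spin":0},{"hand":0,"tx":0,"ty":0,"tz":0,"spin":0},{"hand":0,"tx":0,"ty":0,"tz":0,"spin":0},{"hand":0,"tx":0,"ty":0,"tz":0,"spin":0},{"hand":0,"tx":0,"ty":0,"tz":0,"spin":0}]'
```

```text
time: 3.15
tool_pos: [601.5, 77.7, 29.7]
tcp_rot: [3.139, 0.001, 2.006]
contact_force: [0.1, 0.7, 0.1]
grip_width: 58.4
finger_force: 0.0
time: 3.78
tool_pos: [600.6, 77.1, 28.2]
tcp_rot: [3.141, 0.0, 2.005]
contact_force: [-1.1, 0.0, 3.7]
grip_width: 24.6
finger_force: 30.0
```

Gripped. I'll lift, then go to a pose short of the stand where the wrist camera can see the shaft.

```bash
python3 -m creep '[{"hand":0,"tx":0,"ty":0,"tz":-0.02,"spin":0},{"hand":0,"tx":0,"ty":0,"tz":-0.04,"spin":0},{"hand":0,"tx":0,"ty":0,"tz":-0.05,"spin":0},{"hand":0,"tx":0,"ty":0,"tz":-0.05,"spin":0}]'
python3 -c "
from h import *
go(570,-190,190)"
```

```text
time: 4.28
tool_pos: [600.0, 77.0, 188.6]
tcp_rot: [-3.14, -0.001, 2.005]
contact_force: [1.6, 0.7, -0.4]
grip_width: 25.0
finger_force: 30.0
shift mm [-229.7 -139.5   -1.4] rows 4.299683177272636 rpy [-3.1405e+00 -6.0000e-04  2.0046e+00] pos [600.   77.  188.6] t 4.275 F [ 1.61  0.68 -0.38] w 25.0
```

```bash
python3 -m creep '[{"hand":0,"tx":-0.046,"ty":-0.028,"tz":0,"spin":0},{"hand":0,"tx":-0.046,"ty":-0.028,"tz":0,"spin":0},{"hand":0,"tx":-0.046,"ty":-0.028,"tz":0,"spin":0},{"hand":0,"tx":-0.046,"ty":-0.028,"tz":0,"spin":0},{"hand":0,"tx":-0.046,"ty":-0.028,"tz":0,"spin":0}]'
python3 -m creep '[{"hand":0,"tx":0,"ty":0,"tz":0,"spin":0},{"hand":0,"tx":0,"ty":0,"tz":0,"spin":0}]'
python3 -c "
from h import *
c=cap('wrist','w1');go(547,-141,130)
print(proj(c,(547,-141,79)),proj(c,(547,-141,47)))"
```

```text
time: 4.9
tool_pos: [569.5, -192.1, 187.3]
tcp_rot: [-3.141, -0.001, 2.005]
contact_force: [0.2, 0.3, -0.9]
grip_width: 24.8
finger_force: 30.0
time: 5.15
tool_pos: [569.8, -190.1, 187.2]
tcp_rot: [-3.141, -0.001, 2.004]
contact_force: [0.5, 0.2, -0.6]
grip_width: 25.1
finger_force: 30.0
shift mm [53.5 -0.5 57.4] rows 1.2556603458990299 rpy [-3.1414e+00 -1.2000e-03  2.0053e+00] pos [ 570.1 -189.4  187.3] t 5.2 F [ 0.19 -0.06 -1.21] w 25.3
(np.float64(314.9200732953371), np.float64(133.85864413667525)) (np.float64(315.0704076777826), np.float64(130.03250939190508))
```

View pics/w1.png

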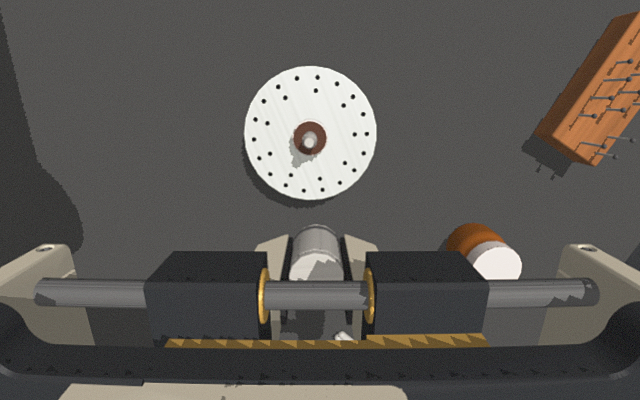

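Wrist view: plate with its shims at about (310,137) and the tip at about (309,141). The cap is held upright with its band at about (315,230). I'll crop to get the tip.

```bash
python3 -c "
from h import *
m=cv2.imread('pics/w1.png')
a=cv2.resize(m[115:165,285:335],None,fx=10,fy=10,interpolation=cv2.INTER_CUBIC)
cv2.imwrite('pics/c2.png',a)
p=atz(np.load('pics/w1.npz'),309.5,141,79);print(p)
p=atz(np.load('pics/w1.npz'),310.7,133,35+6);print('plate c',p)"
```

```text
[ 545.49756253 -147.69857363   79.        ]
plate c [ 544.79907728 -145.46099941   41.        ]
```

View pics/c2.png

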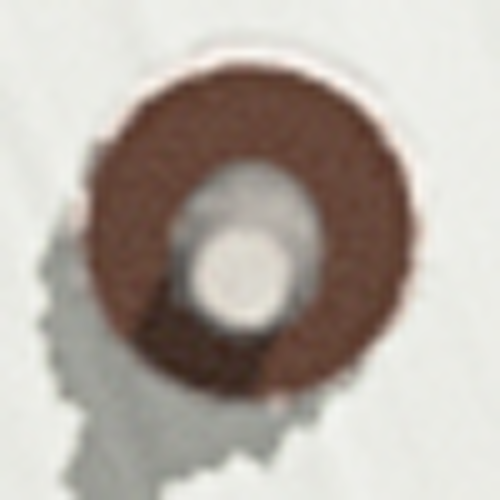

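The tip centre is at (309.2,142.7) and the shim centre at (309.9,138.3).

```bash
python3 -c "
from h import *
c=np.load('pics/w1.npz');p=atz(c,309.2,142.7,79);print(p)
for z in (49,52,55):print(atz(c,309.9,138.3,z),np.linalg.norm(atz(c,326.2,138.5,z)-atz(c,293.8,138.5,z)))
B=np.load('pics/d0.npz');print(proj(B,p));A=np.load('pics/s0.npz');print(proj(A,p))
go(p[0],p[1],125)"
```

```text
[ 545.83031253 -148.98340269   79.        ]
[ 545.84254569 -149.07236445   49.        ] 27.883479982245095
[ 545.75004835 -148.7341332    52.        ] 27.586791732216327
[ 545.657551   -148.39590196   55.        ] 27.290103482187465
(np.float64(365.2875968860295), np.float64(171.50938318505305))
(np.float64(328.15641102106406), np.float64(153.4237121749922))
shift mm [46.8 -5.  62.4] rows 1.250041191300603 rpy [-3.1414e+00 -1.2000e-03  2.0053e+00] pos [ 570.1 -189.4  187.3] t 5.2 F [ 0.19 -0.06 -1.21] w 25.3
```

```bash
python3 -m creep '[{"hand":0,"tx":0.023,"ty":-0.0025,"tz":0.025,"spin":0},{"hand":0,"tx":0.023,"ty":-0.0025,"tz":0.035,"spin":0},{"hand":0,"tx":0,"ty":0,"tz":0.015,"spin":0},{"hand":0,"tx":0,"ty":0,"tz":0,"spin":0}]'
python3 -c "
from h import *
B=cap('side','d1');A=cap('wrist','w2');go(546,-149.3,107)
f=lambda m,x,y,w,h,s:cv2.resize(m[y:y+h,x:x+w],None,fx=s,fy=s,interpolation=cv2.INTER_CUBIC)
print(proj(A,(546,-149,79)),proj(A,(546,-149,50)))
a=cv2.imread('pics/w2.png');b=cv2.imread('pics/d1.png')
cv2.imwrite('pics/c3.png',np.hstack([f(a,250,200,130,150,3),f(b,333,135,65,75,6)]))"
```

```text
time: 5.7
tool_pos: [546.6, -150.2, 112.3]
tcp_rot: [-3.141, -0.001, 2.006]
contact_force: [1.0, -0.3, -0.1]
grip_width: 25.0
finger_force: 30.0
shift mm [ 2.4 -0.5  6.7] rows 0.11441213187647506 rpy [3.140e+00 1.700e-03 2.005e+00] pos [ 547.5 -151.3  113.7] t 5.8 F [-0.3   0.44 -0.72] w 24.9
(np.float64(314.03533945211836), np.float64(235.08345934670317)) (np.float64(314.26949535469936), np.float64(217.85386950011997))
```

View pics/c3.png

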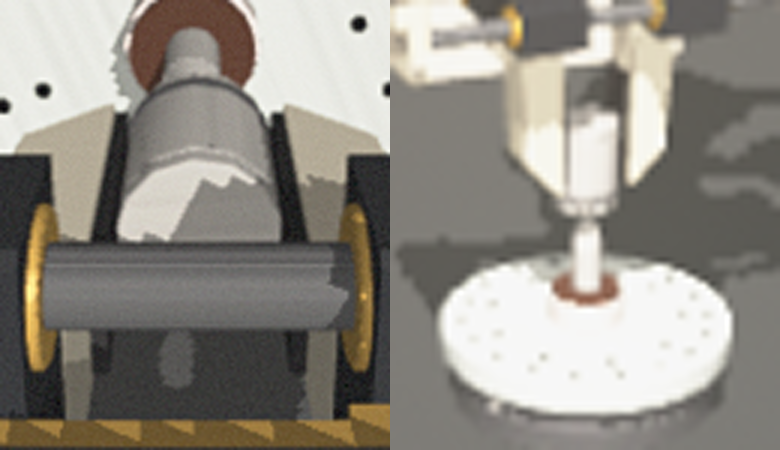

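The side view shows the cap foot and the shaft in line. The wrist view puts the cap about 1–1.5 mm to the +tool-y side. Next is a quick check along tool x using the row of the foot's rim (about 226.5).

```bash
python3 -c "
from h import *
A=np.load('pics/w2.npz');tx=np.array([-.42,.907,0])
o=np.array([546,-149.2,0])
for z in (86,88):
  for d in (-2,0,2):
    print(z,d,proj(A,o+(13+d)*tx+[0,0,z]))
print(atz(A,313.8,226.5,87)-13*tx)
go(546,-149,104)"
```

```text
86 -2 (np.float64(313.8239604748829), np.float64(222.41106052111877))
86 0 (np.float64(313.82441227754447), np.float64(219.08835637444406))
86 2 (np.float64(313.8248882626326), np.float64(215.74351532173205))
88 -2 (np.float64(313.8020594591139), np.float64(223.72508269284623))
88 0 (np.float64(313.80243475225797), np.float64(220.3717488911462))
88 2 (np.float64(313.80283437742037), np.float64(216.99579825836747))
[ 547.70396697 -152.89669935   87.        ]
shift mm [ 2.7 -0.4  9.7] rows 0.16136706045081875 rpy [3.140e+00 1.700e-03 2.005e+00] pos [ 547.5 -151.3  113.7] t 5.8 F [-0.3   0.44 -0.72] w 24.9
```

The foot seems a few mm short along tool x. I'll shift by part of that and look closer.

```bash
python3 -m creep '[{"hand":0,"tx":0.0025,"ty":-0.001,"tz":0,"spin":0},{"hand":0,"tx":0,"ty":0,"tz":0,"spin":0},{"hand":0,"tx":0,"ty":0,"tz":0,"spin":0}]'
python3 -c "
from h import *
S=cap('scene','s3');A=cap('wrist','w3');go(546,-149,104)
P=[get_obs()['tool_pos']];print(P)
f=lambda m,x,y,w,h,s:cv2.resize(m[y:y+h,x:x+w],None,fx=s,fy=s,interpolation=cv2.INTER_CUBIC)
a=cv2.imread('pics/w3.png');b=cv2.imread('pics/s3.png')
cv2.imwrite('pics/c4.png',np.hstack([f(a,280,190,70,80,7),f(b,309,125,40,80,7)]))
tx=np.array([-.42,.907,0]);o=np.array([546,-149.2,0])
for z in (47,52,79,87):print(z,proj(A,o+[0,0,z]),proj(S,o+[0,0,z]))
for z,r in((87,13),(124,13),(52,14.5),(52,-14.5)):print(z,proj(A,o+r*tx+[0,0,z]))"
```

```text
time: 6.18
tool_pos: [544.4, -149.2, 113.1]
tcp_rot: [3.141, 0.0, 2.004]
contact_force: [-0.5, -0.5, -0.3]
grip_width: 24.9
finger_force: 30.0
shift mm [-0.6  1.6  8.9] rows 0.14447250655891383 rpy [3.1413e+00 2.0000e-04 2.0045e+00] pos [ 544.3 -149.1  112.9] t 6.275 F [ 0.88 -0.53 -1.1 ] w 25.0
[array([ 544.3334812 , -149.13326249,  112.87340961])]
47 (np.float64(316.9123134313495), np.float64(220.50539650423212)) (np.float64(327.9463069991476), np.float64(159.84515847949987))
52 (np.float64(316.93127246750737), np.float64(223.17250518086036)) (np.float64(327.96581722660756), np.float64(158.85650018815073))
79 (np.float64(317.0496272575957), np.float64(239.83882019775362)) (np.float64(328.0735640669816), np.float64(153.39561947433646))
87 (np.float64(317.09091288867086), np.float64(245.65923682885006)) (np.float64(328.106285978321), np.float64(151.7368774876279))
87 (np.float64(317.1387702412339), np.float64(224.52504405841893))
124 (np.float64(317.4021308905082), np.float64(254.95560640359685))
52 (np.float64(316.97279940928973), np.float64(202.7420696100381))
52 (np.float64(316.8910139254009), np.float64(242.7984231333466))
```

View pics/c4.png

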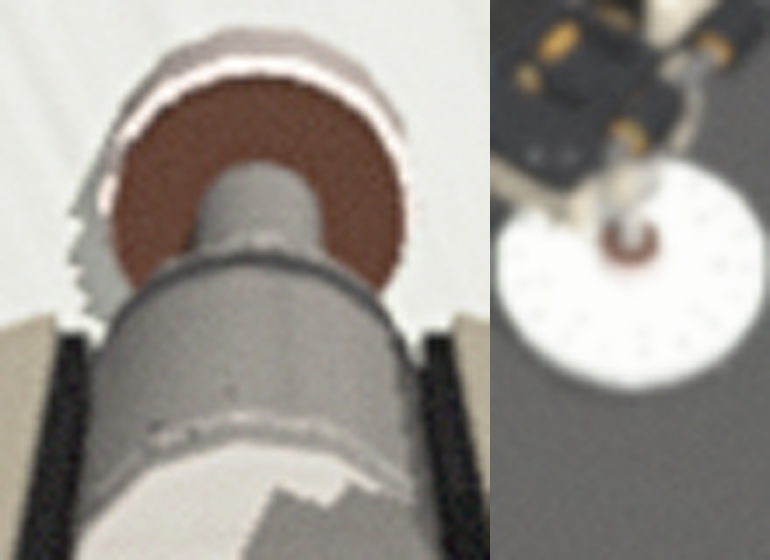

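Aligned: the shaft centre at (317.0) matches the cap foot at (316.7). The rim row of 224.0 also matches the 224.5 expected on axis. I'll lower the cap.

```bash
python3 -m creep '[{"hand":0,"tx":0,"ty":0,"tz":0.008,"spin":0},{"hand":0,"tx":0,"ty":0,"tz":0.005,"spin":0},{"hand":0,"tx":0,"ty":0,"tz":0.004,"spin":0},{"hand":0,"tx":0,"ty":0,"tz":0,"spin":0}]'
python3 -m creep '[{"hand":0,"tx":0,"ty":0,"tz":0.002,"spin":0},{"hand":0,"tx":0,"ty":0,"tz":0.002,"spin":0},{"hand":0,"tx":0,"ty":0,"tz":0.001,"spin":0},{"hand":0,"tx":0,"ty":0,"tz":0,"spin":0}]'
```

```text
time: 6.78
tool_pos: [544.1, -148.9, 95.2]
tcp_rot: [-3.141, -0.001, 2.005]
contact_force: [-1.0, 0.3, -0.8]
grip_width: 25.1
finger_force: 30.0
time: 7.28
tool_pos: [544.4, -149.0, 90.7]
tcp_rot: [3.141, 0.0, 2.005]
contact_force: [0.5, 0.0, -1.0]
grip_width: 25.3
finger_force: 30.0
```

```bash
python3 -m creep '[{"hand":0,"tx":0,"ty":0,"tz":0.001,"spin":0},{"hand":0,"tx":0,"ty":0,"tz":0.001,"spin":0},{"hand":0,"tx":0,"ty":0,"tz":0,"spin":0}]'|egrep 'force: \[|pos'
python3 -m creep '[{"hand":0,"tx":0,"ty":0,"tz":0.001,"spin":0},{"hand":0,"tx":0,"ty":0,"tz":0,"spin":0}]'|egrep 'force: \[|pos'
python3 -m creep '[{"hand":0,"tx":0,"ty":0,"tz":0.001,"spin":0},{"hand":0,"tx":0,"ty":0,"tz":0,"spin":0}]'|egrep 'force: \[|pos'
python3 -m creep '[{"hand":0,"tx":0,"ty":0,"tz":0.001,"spin":0},{"hand":0,"tx":0,"ty":0,"tz":0,"spin":0}]'|egrep 'force: \[|pos'
python3 -m creep '[{"hand":0,"tx":0,"ty":0,"tz":0,"spin":0}]'
```

```text
tool_pos: [544.5, -149.1, 88.8]
contact_force: [1.5, -1.1, -0.1]
tool_pos: [544.6, -149.2, 87.9]
contact_force: [1.8, -1.5, 0.6]
tool_pos: [544.6, -149.2, 86.9]
contact_force: [2.5, -2.8, 1.8]
tool_pos: [544.6, -149.2, 86.0]
contact_force: [2.4, -2.9, 2.7]
time: 8.52
tool_pos: [544.7, -149.2, 86.0]
tcp_rot: [3.141, 0.001, 2.005]
contact_force: [2.5, -1.5, 3.3]
grip_width: 25.4
finger_force: 30.0
```

The teeth are engaged with a small side load toward -x/+y of the tool. I'll relieve it and continue.

```bash
python3 -m creep '[{"hand":0,"tx":-0.0006,"ty":0.0003,"tz":0,"spin":0},{"hand":0,"tx":0,"ty":0,"tz":0,"spin":0}]'|egrep 'force: \[|pos'
python3 -m creep '[{"hand":0,"tx":0,"ty":0,"tz":0.001,"spin":0},{"hand":0,"tx":0,"ty":0,"tz":0,"spin":0}]'|egrep 'force: \[|pos'
python3 -m creep '[{"hand":0,"tx":0,"ty":0,"tz":0.001,"spin":0},{"hand":0,"tx":0,"ty":0,"tz":0,"spin":0}]'|egrep 'force: \[|pos'
```

```text
tool_pos: [544.8, -149.3, 85.8]
contact_force: [2.1, -1.8, 3.9]
tool_pos: [544.8, -149.4, 84.9]
contact_force: [2.1, -2.5, 4.5]
tool_pos: [544.8, -149.3, 84.0]
contact_force: [1.8, -0.3, 6.3]
```

```bash
for i in 1; do :; done
python3 -m creep '[{"hand":0,"tx":-0.0003,"ty":0,"tz":0.0005,"spin":0},{"hand":0,"tx":0,"ty":0,"tz":0.0005,"spin":0},{"hand":0,"tx":0,"ty":0,"tz":0,"spin":0}]'|egrep 'force: \[|pos'
python3 -m creep '[{"hand":0,"tx":0,"ty":0,"tz":0.0005,"spin":0},{"hand":0,"tx":0,"ty":0,"tz":0,"spin":0}]'|egrep 'force: \[|pos'
python3 -m creep '[{"hand":0,"tx":0,"ty":0,"tz":0.0005,"spin":0},{"hand":0,"tx":0,"ty":0,"tz":0,"spin":0}]'|egrep 'force: \[|pos'
python3 -m creep '[{"hand":0,"tx":0,"ty":0,"tz":0.0003,"spin":0},{"hand":0,"tx":0,"ty":0,"tz":0,"spin":0}]'|egrep 'force: \[|pos'
```

```text
tool_pos: [544.8, -149.5, 82.7]
contact_force: [2.8, -0.6, 3.8]
tool_pos: [544.8, -149.5, 82.1]
contact_force: [1.5, -1.2, 5.3]
tool_pos: [544.8, -149.5, 81.7]
contact_force: [1.7, -0.6, 5.1]
tool_pos: [544.8, -149.5, 81.4]
contact_force: [0.8, -0.4, 6.5]
```

```bash

python3 -m creep '[{"hand":0,"tx":0,"ty":0,"tz":0.0003,"spin":0},{"hand":0,"tx":0,"ty":0,"tz":0,"spin":0}]'|egrep 'force: \[|pos'
python3 -m creep '[{"hand":0,"tx":0,"ty":0,"tz":0.0003,"spin":0},{"hand":0,"tx":0,"ty":0,"tz":0,"spin":0}]'|egrep 'force: \[|pos'
python3 -m creep '[{"hand":0,"tx":0,"ty":0,"tz":0.0003,"spin":0},{"hand":0,"tx":0,"ty":0,"tz":0,"spin":0}]'|egrep 'force: \[|pos'
python3 -m creep '[{"hand":0,"tx":0,"ty":0,"tz":0,"spin":0}]'|egrep 'force: \[|pos'
```

```text
tool_pos: [544.8, -149.5, 81.1]
contact_force: [1.6, -1.0, 4.3]
tool_pos: [544.8, -149.5, 80.8]
contact_force: [2.2, -0.3, 4.9]
tool_pos: [544.8, -149.5, 80.5]
contact_force: [2.2, 0.7, 5.7]
tool_pos: [544.8, -149.5, 80.5]
contact_force: [1.6, -0.5, 5.5]
```

```bash

python3 -m creep '[{"hand":0,"tx":0,"ty":0,"tz":0.0003,"spin":0},{"hand":0,"tx":0,"ty":0,"tz":0,"spin":0}]'|egrep 'force: \[|pos'
python3 -m creep '[{"hand":0,"tx":0,"ty":0,"tz":0.0003,"spin":0},{"hand":0,"tx":0,"ty":0,"tz":0,"spin":0}]'|egrep 'force: \[|pos'
```

```text
tool_pos: [544.8, -149.5, 80.2]
contact_force: [0.9, -0.8, 6.4]
tool_pos: [544.8, -149.5, 79.9]
contact_force: [2.1, -0.3, 4.8]
```

```bash

python3 -m creep '[{"hand":0,"tx":0,"ty":0,"tz":0.0003,"spin":0},{"hand":0,"tx":0,"ty":0,"tz":0,"spin":0}]'|egrep 'force: \[|pos'
```

```text
tool_pos: [544.8, -149.5, 79.6]
contact_force: [1.7, 0.0, 5.1]
```

```bash

python3 -m creep '[{"hand":0,"tx":0,"ty":0,"tz":0.0003,"spin":0},{"hand":0,"tx":0,"ty":0,"tz":0,"spin":0}]'|egrep 'force: \[|pos'
python3 -m creep '[{"hand":0,"tx":0,"ty":0,"tz":0.0003,"spin":0},{"hand":0,"tx":0,"ty":0,"tz":0,"spin":0}]'|egrep 'force: \[|pos'
```

```text
tool_pos: [544.8, -149.5, 79.3]
contact_force: [1.2, -0.4, 4.7]
tool_pos: [544.8, -149.5, 79.0]
contact_force: [1.4, -0.4, 5.4]
```

```bash

python3 -m creep '[{"hand":0,"tx":0,"ty":0,"tz":0.0003,"spin":0},{"hand":0,"tx":0,"ty":0,"tz":0,"spin":0}]'|egrep 'force: \[|pos'
python3 -m creep '[{"hand":0,"tx":0,"ty":0,"tz":0.0003,"spin":0},{"hand":0,"tx":0,"ty":0,"tz":0,"spin":0}]'|egrep 'force: \[|pos'
```

```text
tool_pos: [544.8, -149.5, 78.7]
contact_force: [1.0, -1.3, 5.2]
tool_pos: [544.8, -149.5, 78.4]
contact_force: [2.1, -0.0, 5.2]
```

```bash

python3 -m creep '[{"hand":0,"tx":0,"ty":0,"tz":0.0003,"spin":0},{"hand":0,"tx":0,"ty":0,"tz":0,"spin":0}]'|egrep 'force: \[|pos'
python3 -m creep '[{"hand":0,"tx":0,"ty":0,"tz":0.0003,"spin":0},{"hand":0,"tx":0,"ty":0,"tz":0,"spin":0}]'|egrep 'force: \[|pos'
```

```text
tool_pos: [544.8, -149.5, 78.1]
contact_force: [1.2, -0.1, 6.5]
tool_pos: [544.8, -149.5, 77.9]
contact_force: [0.6, -1.2, 5.8]
```

```bash

python3 -m creep '[{"hand":0,"tx":0,"ty":0,"tz":0.0003,"spin":0},{"hand":0,"tx":0,"ty":0,"tz":0,"spin":0}]'|egrep 'force: \[|pos'
python3 -m creep '[{"hand":0,"tx":0,"ty":0,"tz":0.0003,"spin":0},{"hand":0,"tx":0,"ty":0,"tz":0,"spin":0}]'|egrep 'force: \[|pos'
```

```text
tool_pos: [544.8, -149.5, 77.5]
contact_force: [1.1, -0.7, 5.8]
tool_pos: [544.8, -149.5, 77.2]
contact_force: [2.0, -0.6, 5.2]
```

```bash

python3 -m creep '[{"hand":0,"tx":0,"ty":0,"tz":0.0003,"spin":0},{"hand":0,"tx":0,"ty":0,"tz":0,"spin":0}]'|egrep 'force: \[|pos'
python3 -m creep '[{"hand":0,"tx":0,"ty":0,"tz":0.0003,"spin":0},{"hand":0,"tx":0,"ty":0,"tz":0,"spin":0}]'|egrep 'force: \[|pos'
```

```text
tool_pos: [544.8, -149.5, 77.0]
contact_force: [1.3, -0.3, 5.5]
tool_pos: [544.8, -149.5, 76.6]
contact_force: [1.9, -0.5, 5.7]
```

```bash

python3 -m creep '[{"hand":0,"tx":0,"ty":0,"tz":0.0003,"spin":0},{"hand":0,"tx":0,"ty":0,"tz":0,"spin":0}]'|egrep 'force: \[|pos'
python3 -m creep '[{"hand":0,"tx":0,"ty":0,"tz":0.0003,"spin":0},{"hand":0,"tx":0,"ty":0,"tz":0,"spin":0}]'|egrep 'force: \[|pos'
```

```text
tool_pos: [544.8, -149.5, 76.3]
contact_force: [1.8, -1.2, 4.9]
tool_pos: [544.8, -149.5, 76.1]
contact_force: [2.1, -1.2, 6.1]
```

```bash

python3 -m creep '[{"hand":0,"tx":0,"ty":0,"tz":0.0003,"spin":0},{"hand":0,"tx":0,"ty":0,"tz":0,"spin":0}]'|egrep 'force: \[|pos'
python3 -m creep '[{"hand":0,"tx":0,"ty":0,"tz":0.0003,"spin":0},{"hand":0,"tx":0,"ty":0,"tz":0,"spin":0}]'|egrep 'force: \[|pos'
```

```text
tool_pos: [544.8, -149.5, 75.7]
contact_force: [1.7, 0.0, 5.4]
tool_pos: [544.8, -149.5, 75.4]
contact_force: [1.4, -0.6, 5.6]
```

```bash

python3 -m creep '[{"hand":0,"tx":0,"ty":0,"tz":0.0003,"spin":0},{"hand":0,"tx":0,"ty":0,"tz":0,"spin":0}]'|egrep 'force: \[|pos'
python3 -m creep '[{"hand":0,"tx":0,"ty":0,"tz":0.0003,"spin":0},{"hand":0,"tx":0,"ty":0,"tz":0,"spin":0}]'|egrep 'force: \[|pos'
python3 -c "
from h import *
A=cap('wrist','w4');B=cap('side','d4')
f=lambda m,x,y,w,h,s:cv2.resize(m[y:y+h,x:x+w],None,fx=s,fy=s,interpolation=cv2.INTER_CUBIC)
cv2.imwrite('pics/c5.png',np.hstack([f(cv2.imread('pics/w4.png'),280,190,70,80,7),f(cv2.imread('pics/d4.png'),340,145,50,80,6) if 0 else f(cv2.imread('pics/d4.png'),345,145,40,80,7)]))"
```

```text
tool_pos: [544.8, -149.5, 75.3]
contact_force: [1.1, -0.9, 7.4]
tool_pos: [544.8, -149.5, 75.2]
contact_force: [0.8, -0.6, 8.2]
```

View pics/c5.png

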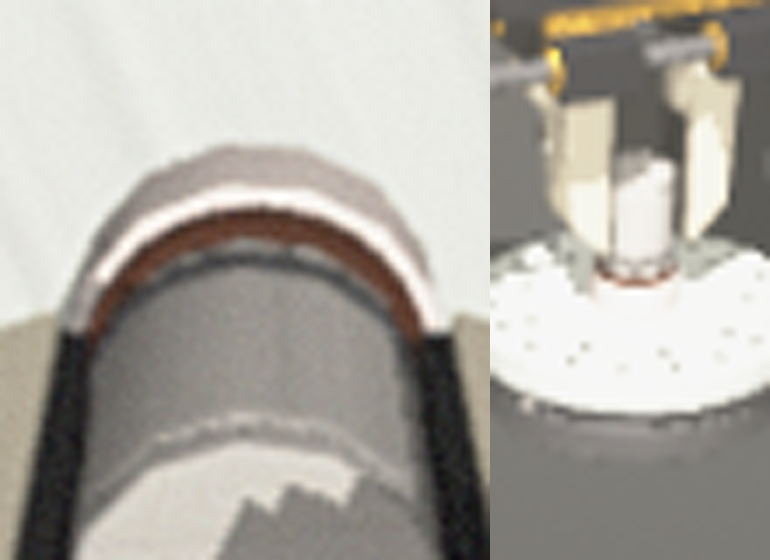

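The pictures show the cap seated on the shims with no slip in the grip. Force has begun to rise, to 8.2 against a drag of about 5.4. I'll press gently to about 11–11.5.

```bash

python3 -m creep '[{"hand":0,"tx":0,"ty":0,"tz":0.0003,"spin":0},{"hand":0,"tx":0,"ty":0,"tz":0,"spin":0}]'|egrep 'force: \[|pos'
python3 -m creep '[{"hand":0,"tx":0,"ty":0,"tz":0,"spin":0}]'|egrep 'force: \[|pos'
```

```text
tool_pos: [544.9, -149.5, 75.1]
contact_force: [-0.5, 0.1, 10.5]
tool_pos: [544.8, -149.5, 75.1]
contact_force: [0.1, -0.8, 10.1]
```

```bash

python3 -m creep '[{"hand":0,"tx":0,"ty":0,"tz":0.0002,"spin":0},{"hand":0,"tx":0,"ty":0,"tz":0,"spin":0}]'|egrep 'force: \[|pos'
python3 -m creep '[{"hand":0,"tx":0,"ty":0,"tz":0,"spin":0}]'|egrep 'force: \[|pos'
python3 -m creep '[{"hand":0,"tx":0,"ty":0,"tz":0,"spin":0}]'|egrep 'force: \[|pos'
```

```text
tool_pos: [544.8, -149.5, 75.0]
contact_force: [-0.6, 0.7, 10.8]
tool_pos: [544.9, -149.5, 75.0]
contact_force: [-0.5, -0.5, 11.5]
tool_pos: [544.8, -149.5, 75.0]
contact_force: [0.0, -0.5, 11.1]
```

The press is about 5.7 N above drag. I'll unload the arm's compliance, open, and check.

```bash

python3 -m creep '[{"hand":0,"tx":0,"ty":0,"tz":-0.0005,"spin":0},{"hand":0,"tx":0,"ty":0,"tz":-0.0005,"spin":0},{"hand":0,"tx":0,"ty":0,"tz":0,"spin":0}]'|egrep 'force: \[|pos'
python3 -m creep '[{"hand":0.6,"tx":0,"ty":0,"tz":0,"spin":0},{"hand":0.6,"tx":0,"ty":0,"tz":0,"spin":0},{"hand":0.6,"tx":0,"ty":0,"tz":0,"spin":0},{"hand":0.6,"tx":0,"ty":0,"tz":0,"spin":0}]'
```

```text
tool_pos: [544.8, -149.5, 75.2]
contact_force: [2.8, 0.0, 4.3]
time: 17.88
tool_pos: [544.7, -149.5, 75.0]
tcp_rot: [-3.141, -0.001, 2.005]
contact_force: [0.3, 0.4, 0.4]
grip_width: 54.4
finger_force: 0.0
```

Released. I'll rise, close, and confirm the seat with a gentle straight press on the top. Up to about 11 N total is safe for the washer.

```bash

python3 -m creep '[{"hand":0.6,"tx":0,"ty":0,"tz":-0.02,"spin":0},{"hand":0.6,"tx":0,"ty":0,"tz":-0.02,"spin":0},{"hand":0.6,"tx":0,"ty":0,"tz":-0.005,"spin":0},{"hand":0,"tx":0,"ty":0,"tz":0,"spin":0},{"hand":0,"tx":0,"ty":0,"tz":0,"spin":0}]'|egrep 'force: \[|pos'
python3 -m creep '[{"hand":0,"tx":0,"ty":0,"tz":0,"spin":0},{"hand":0,"tx":0,"ty":0,"tz":0,"spin":0},{"hand":0,"tx":0,"ty":0,"tz":0,"spin":0},{"hand":0,"tx":0,"ty":0,"tz":0.01,"spin":0},{"hand":0,"tx":0,"ty":0,"tz":0.006,"spin":0}]'
python3 -m creep '[{"hand":0,"tx":0,"ty":0,"tz":0.0005,"spin":0},{"hand":0,"tx":0,"ty":0,"tz":0.0005,"spin":0},{"hand":0,"tx":0,"ty":0,"tz":0,"spin":0}]'|egrep 'force: \[|pos'
```

```text
tool_pos: [544.4, -149.5, 119.5]
contact_force: [0.3, 0.9, -0.9]
time: 19.12
tool_pos: [544.5, -149.5, 103.3]
tcp_rot: [-3.141, -0.001, 2.005]
contact_force: [-0.3, -0.0, -0.1]
grip_width: 0.6
finger_force: 0.0
tool_pos: [545.0, -149.7, 103.5]
contact_force: [-1.0, -0.2, 0.4]
```

```bash

python3 -m creep '[{"hand":0,"tx":0,"ty":0,"tz":0.0005,"spin":0},{"hand":0,"tx":0,"ty":0,"tz":0.0005,"spin":0},{"hand":0,"tx":0,"ty":0,"tz":0,"spin":0}]'|egrep 'force: \[|pos'
python3 -m creep '[{"hand":0,"tx":0,"ty":0,"tz":0.0005,"spin":0},{"hand":0,"tx":0,"ty":0,"tz":0,"spin":0}]'|egrep 'force: \[|pos'
python3 -m creep '[{"hand":0,"tx":0,"ty":0,"tz":0.0005,"spin":0},{"hand":0,"tx":0,"ty":0,"tz":0,"spin":0}]'|egrep 'force: \[|pos'
```

```text
tool_pos: [544.9, -149.6, 102.3]
contact_force: [0.4, -0.7, -1.2]
tool_pos: [544.9, -149.7, 101.8]
contact_force: [0.7, 0.5, 0.2]
tool_pos: [544.9, -149.7, 101.4]
contact_force: [0.1, 0.4, 0.2]
```

```bash

python3 -m creep '[{"hand":0,"tx":0,"ty":0,"tz":0.0005,"spin":0},{"hand":0,"tx":0,"ty":0,"tz":0,"spin":0}]'|egrep 'force: \[|pos'
python3 -m creep '[{"hand":0,"tx":0,"ty":0,"tz":0.0005,"spin":0},{"hand":0,"tx":0,"ty":0,"tz":0,"spin":0}]'|egrep 'force: \[|pos'
python3 -m creep '[{"hand":0,"tx":0,"ty":0,"tz":0.0003,"spin":0},{"hand":0,"tx":0,"ty":0,"tz":0,"spin":0}]'|egrep 'force: \[|pos'
```

```text
tool_pos: [545.1, -149.7, 101.3]
contact_force: [-0.5, 0.6, 4.6]
tool_pos: [545.2, -149.7, 101.2]
contact_force: [-2.7, 0.8, 7.4]
tool_pos: [545.3, -149.8, 101.2]
contact_force: [-2.1, 0.8, 9.9]
```

```bash

python3 -m creep '[{"hand":0,"tx":0,"ty":0,"tz":0.0002,"spin":0},{"hand":0,"tx":0,"ty":0,"tz":0,"spin":0},{"hand":0,"tx":0,"ty":0,"tz":0,"spin":0}]'|egrep 'force: \[|pos'
python3 -m creep '[{"hand":0,"tx":0,"ty":0,"tz":-0.002,"spin":0},{"hand":0,"tx":0,"ty":0,"tz":-0.03,"spin":0},{"hand":0,"tx":0,"ty":0,"tz":-0.05,"spin":0},{"hand":0,"tx":-0.06,"ty":0,"tz":-0.02,"spin":0},{"hand":0,"tx":0,"ty":0,"tz":0,"spin":0}]'
python3 -c "
from h import *
cap('wrist','w5');m=cv2.imread('pics/w5.png')
cv2.imwrite('pics/c6.png',cv2.resize(m[60:260,200:440],None,fx=3,fy=3,interpolation=cv2.INTER_CUBIC)) "
```

```text
tool_pos: [545.3, -149.8, 101.2]
contact_force: [-3.2, 0.9, 10.3]
time: 22.12
tool_pos: [571.5, -206.9, 203.0]
tcp_rot: [3.139, 0.004, 2.002]
contact_force: [0.8, -0.8, -1.3]
grip_width: 0.6
finger_force: 0.0
```

View pics/c6.png

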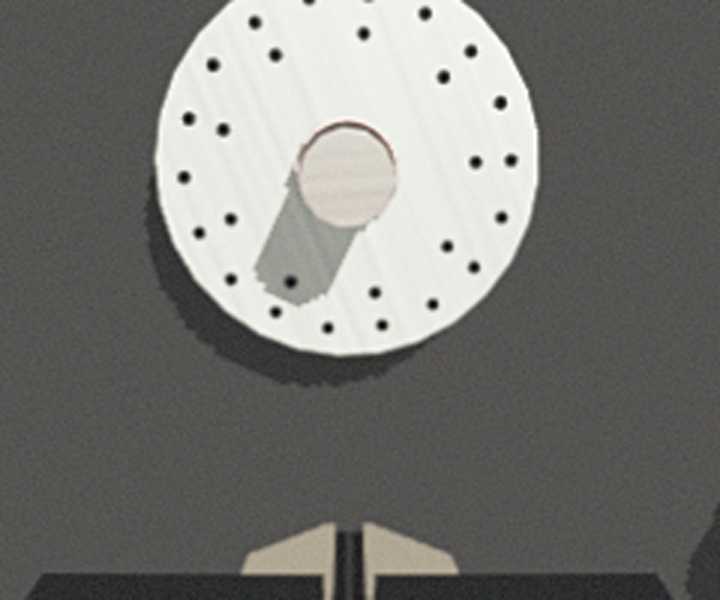

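The cap sits centred and upright on the shims at about (347,175) in the crop, and the gripper is clear. I'm handing it in.

```bash
python3 -c "
from plant import close_job
print(close_job())"
```

```text
the job is handed in; nothing more can be done
None
```

The cap is on the shaft, seated on the shims and released. I pressed it to about 5–6 N above the teeth's drag and handed the job in at about 22 s; no verdict came back, and the force it keeps on the shims by its bite alone was not measured.

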